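Load a heel under the spring cover of a heel-stamping press

ROBOT

A 6-joint arm with a two-finger parallel gripper is mounted at the origin on the work surface. World frame = base frame: x ahead of the robot, y to its left, z up, the work surface at z = 0. Lengths are in m, angles in rad, forces in N, time in s.
With the tool pointing down it reaches from about 0.375 to 0.9 m from the base axis. Payload 3.1 kg.
Tool frame: the origin (TCP) lies midway between the tips of the shut fingers; the grasp point (between the pads) lies 19 mm behind it; z points along the fingers, y is the line along which they close (so a half turn about z gives the same grasp; the last joint's range is limited). The gripper opens to 87 mm and grips with 3 to 60 N. Pads are 19 mm wide; open, the fingers measure 117 mm over their backs; the gripper's body (75 mm by 190 mm) begins 51 mm behind the grasp point.
Start: joints at [-1.506, 0.527, 1.433, -0, 1.181, -0.178], TCP at [0.15, -0.607, 0.223] pointing down, gripper open.
Joint ranges: [-3.08, 3.08], [-0.75, 2.2], [0.22, 2.44], [-1.43, 4.57], [0, 2.65], [-2.85, 2.85]. Speed limits (rad/s): [2.79, 2.79, 3.14, 3.14, 3.14, 3.14].

INTERFACE

Orientations are given as a unit quaternion [x, y, z, w].
In Python, from station import * gives the robot as it stands.
- The arm moves only by the shell command python3 -m creep 'ROWS' [OPENING]. ROWS is JSON, a list of rows, each a list of 2 entries, a list of its own where there are three numbers: the shift along the tool's x, y, z in cm, then the turn about the tool's z in rad. In form: [[[dx, dy, dz], turn], ...]. A call has 1 to 10 rows; each row shifts and turns the commanded pose from where the row before left it, along the tool's axes as they then stand; what a row does not reach is not made up. A row lasts 1/8 s, in which the tool goes at most 62.5 mm and 10.7 degrees, less where a joint would pass 70% of its speed; a pose out of reach is approached as far as the arm can. A call is refused whole if a number of a shift passes 6.25 or a number of a turn 0.188, either way. A call with a gripper value outside its range is refused whole. OPENING is the gripper command: -1 is shut, 1 is fully open, values between are in proportion, set as the call begins (- or left out, the last holds). The fingers move at their own pace and stop on an object; the grip force is fixed at half the most. Time passes only in rows, so rows that do not move let the fingers close. It gives the time, the measured TCP pose, the force, the opening and the grip force at its end, in the units of the state.
- read_state(): the state, without advancing time (a new reading comes with each control period).
- grab_frame(name): name is "side" or "top"; returns a dict with "frame" (400x640x3 uint8, red, green, blue), "mtx" (3x3 intrinsics, pixels), "k1" (the pictures are not rectified: a ray, as slopes to the right and down, at radius r is drawn at 1 + k1 r^2 times it, then the intrinsics apply), "cam_to_world" (4x4, takes a point from camera to world coordinates). Camera axes: x right, y down, z forward; pixel columns grow to the right and rows downward; lengths in m; the calibration is good to about 2 mm. A picture is of the moment at which its call begins. There is no depth.
- hand_in(): hands the job in; it is judged then, once.
The state is a dict: "time": time; "joint_pos": joint angles; "qd": joint speeds; "tau": joint torques, N m; "tool_pos": TCP position; "tcp_rot": TCP orientation; "force": force on the tool from outside, world axes, zero at the start; "torque": the same for the moment, N m; "finger_gap": finger opening in m; "gripper_force": force on a finger pad.
Only numpy, scipy, OpenCV 4.12 (cv2) and the standard library are available. Lean on these libraries where they do the work, as an engineer would, in place of code of your own. Each camera call takes 0.05 s, during which the arm holds its last target. There are 200 camera calls.

TASK

Load the press with the heel that lies in its feed chute: press down the thumb plate beside the chute with one finger and keep it down, so that the spring-closed cover stays up clear of the heel, while your other finger pushes the heel along the chute and under the cover until it is fully home against the stop; then let go so that the cover shuts behind it. Do not let the cover or its lip touch the heel; only push the heel, do not pinch, lift or carry it, and leave the other things where they are.

Things in the scene. Friction and masses are not known exactly. Their poses are not given: they have to be found in the camera images.
- press: Green bench press fixed to the table, 500 mm long. Origin at table height under the lip, on the chute's middle line; x = feed direction along the chute to the stop, y left of it, z up. In its frame (mm): base plate x -180 to 320, y -118 to 118, 12 high; ram from x = 139, head from x = 128 at z 203 to 268, column from x = 227; hand lever up to z = 394.
- chute (a point): Point on the chute floor (30 mm above the table) at x = 0, y = 0 of the press; same axes. Steel chute from x = -180 to the stop at 66 mm, inner walls at y = -33 and +33 mm, walls 4 thick and 12 high. At the lip (x = 0) a finger can pass at y -33 to +16 mm; push a little right of the middle or lean the hand back so that it clears the raised lip.
- stop (a point): Foot of the stop plate's face in the middle of the chute floor, 66 mm past the lip; the plate stands 20 mm high across the chute. Axes as the press.
- heel: Brown stacked-leather heel to load, 62 wide, 22 high, 75 g, flat in the chute. D-shaped: flat front (+x) to the stop, round back of radius 31 mm. Origin on its underside, 31 mm from front, rear and sides. Starts square (2 deg), its front 25 to 56 mm short of the lip. Home: front on the stop, so origin at press x = 35 mm, rear at x = 4 mm, and the lip drops behind its rounded corner.
- cover (a joint): Angle in rad of cover, lip and thumb plate, one steel part rocking on a shaft along the chute: 0 shut, 0.50 upper stop. A spring always closes it. Slatted cover over the chute from x = 22 to 68 mm, reaching 81 mm from the shaft to +y; its far edge is 87 mm above the table at 0.28 rad. The lip clears the heel above 0.20 rad; the heel cannot push it open.
- shaft (a point): Point on the cover's shaft (8 mm thick) at x = 0: press y = -48 mm, 60 mm above the table. Shaft runs along x from -146 to 76 mm, held by lugs 10 by 14 mm, 68 mm high, at x = -150 and 77 mm. Axes as the press.
- thumb_plate (a point): Middle of the thumb plate's top face. Plate on the shaft's -y side, 165 mm along x, reaching 12 to 52 mm from the shaft, its outer edge rolled 4 mm higher. Shut: level, top 45.5 mm above the table. At 0.28 rad it slopes: top 37 mm high 31 mm from the shaft, 35 mm at 41 mm. About 5 N starts it, 7 N holds 0.28 rad. A finger may slide along x without changing the angle.
- lip (a point): Middle of the lower edge of the cover's turned-down lip, moving with the cover. The lip is 3 mm thick at press x = 0, 17 mm wide (press y +16 to +33 mm), 12 mm above the chute floor when shut.
- spare_heel_a: A spare heel like the other, lying on the press's base plate beyond the chute wall; to be left alone.
- spare_heel_b: Another spare heel on the base plate; to be left alone.
- mallet: Wooden mallet standing on its head, 72 mm across, 235 mm tall; origin under its centre. To be left alone.
- wax_tin: Flat steel tin, 64 mm across, 34 mm high, on the press's base plate beside the ram; to be left alone.
- spool: Wooden thread spool, 52 mm across, 60 mm high; to be left alone.
- awl: Awl lying on the table; to be left alone.
Not all that is in view belongs to the job. Leave any orange, purple or yellow look-alike of the heel alone.

How it is judged:
On the way, in this order (a step that is already met when the one before it is completed fails the run):
1. a finger holds the cover open while the heel passes under its lip (value of joint cover above 0.18 rad and contact force between the fingers and cover above 0.5 N and x of heel in the frame of press between -0.028 and 0.026 m), for 0.1 s.
2. the heel is fully home while a finger still holds the cover open (value of joint cover above 0.18 rad and contact force between the fingers and cover above 0.5 N and x of heel in the frame of press above 0.031 m and z of heel in the frame of press below 0.034 m), for 0.1 s.
At the end, for the whole second after the job is handed in: The heel lies flat in the chute, within 4 mm of the stop and square to it within 0.10 rad, at rest, with the cover shut (under 0.05 rad) (x of heel in the frame of press above 0.031 m and z of heel in the frame of press below 0.034 m and angle between the x axis of heel and the x axis of press, either way round below 0.1 rad and value of joint cover below 0.05 rad and linear speed of heel below 0.01 m/s); the robot touches nothing.
It fails at once if the heel is lifted more than 10 mm off the chute floor or tipped (z of heel in the frame of press above 0.04 m or angle between heel's own z axis and vertical above 0.2 rad).
It fails at once if the cover comes down on the heel or the heel is pushed against its lip (contact force between cover and heel above 1.5 N).
It fails at once if another thing on the bench is moved more than 30 mm (distance of any of spare_heel_a, spare_heel_b, mallet, wax_tin, spool, awl from where it was at the start of the episode above 0.03 m).
It also fails if it takes over 51 s, if anything falls off the work surface, if the arm or the gripper's body presses on something with over 40 N, if the wrist force passes 120 N, or if a joint passes its speed limit or range.

## Working session

There is one attempt and no reset: what is moved stays moved. The work goes in short steps, Python scripts to look and compute and a shell command to move; the robot and the scene stay as the last step left them, time stands still between calls to the robot, and variables do not carry over. Pictures are saved under pics/ and viewed, at most 10 in all, crops included, and the job is handed in when it is done.

```bash
ls; mkdir -p pics
python3 - <<'E'
from station import *
import cv2,numpy as np
print(read_state())
for n in("top","side"):
    f=grab_frame(n); cv2.imwrite(f"pics/{n}0.png",f["frame"][:,:,::-1]); print(n,f["mtx"],f["k1"],f["cam_to_world"])
E
```

```text
pics
{'time': 0.0, 'joint_pos': array([-1.50652635e+00,  5.28456462e-01,  1.43391884e+00,  1.06437679e-05,
        1.18138722e+00, -1.78487698e-01]), 'qd': array([-2.75774522e-05, -1.16001315e-03,  1.53927999e-03,  2.56664885e-04,
       -2.21437936e-03, -4.63402099e-04]), 'tau': array([ 2.17307224e-04, -4.40047181e+01, -1.76592922e+01,  6.32789894e-02,
        5.79575880e-02, -1.47762448e-04]), 'tool_pos': array([ 0.15022851, -0.605915  ,  0.22157234]), 'tcp_rot': array([ 9.92642289e-01,  1.21078934e-01,  6.68388799e-05, -1.08288393e-03]), 'force': array([-0.83428483,  0.25424602,  0.51731257]), 'torque': array([ 0.06337145,  0.00338302, -0.01459606]), 'gripper_force': 0.0, 'finger_gap': 0.08692400583826126}
top [[410.88427729   0.         320.95357542]
 [  0.         410.88427729 193.43534095]
 [  0.           0.           1.        ]] -0.07653310591845369 [[ 0.008879   -0.98826795  0.15247173  0.41263745]
 [-0.99993768 -0.00774313  0.00804183  0.10495871]
 [-0.00676687 -0.15253363 -0.98827511  1.1709808 ]
 [ 0.          0.          0.          1.        ]]
side [[435.73092408   0.         310.76174362]
 [  0.         435.73092408 201.83877625]
 [  0.           0.           1.        ]] -0.0810141717645732 [[-0.78067656 -0.41884344  0.46380413  0.10052675]
 [-0.6246456   0.50038711 -0.59952533  0.72772054]
 [ 0.01902564 -0.75774858 -0.6522692   0.73198487]
 [ 0.          0.          0.          1.        ]]
```

View pics/top0.png

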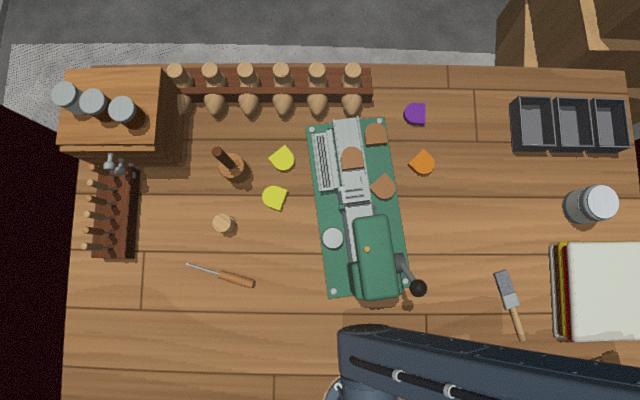

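View pics/side0.png

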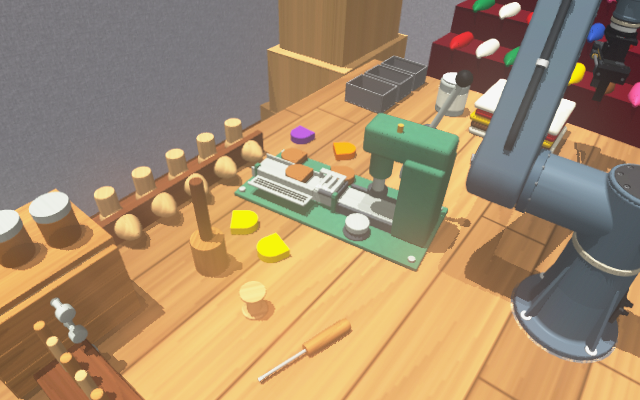

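The top view shows three brown heels: (352,157) in the steel chute, and spares at (376,133) and (383,186) on the base plate. The first is the one to load. Purple (415,113), orange (422,161) and yellow (282,158)/(274,197) are look-alikes. The thumb plate is the slotted plate at (323,160). I'll check this in an enlarged crop.

```bash
cat > h.py <<'E'
import numpy as np,cv2
from station import *
def ray(f,u,v):
    K=f["mtx"];k=f["k1"]
    p=cv2.undistortPoints(np.array([[[u,v]]],float),K,np.array([k,0,0,0.]))[0,0]
    T=f["cam_to_world"]; d=T[:3,:3]@np.array([p[0],p[1],1]); return T[:3,3],d
def at(f,u,v,z):
    o,d=ray(f,u,v); return o+d*(z-o[2])/d[2]
def proj(f,P):
    T=f["cam_to_world"]; c=(np.atleast_2d(P)-T[:3,3])@T[:3,:3]
    return cv2.projectPoints(c.reshape(-1,1,3),np.zeros(3),np.zeros(3),f["mtx"],np.array([f["k1"],0,0,0.]))[0][:,0]
E
python3 - <<'E'
from h import *
im=cv2.imread("pics/top0.png")[105:305,290:435]
cv2.imwrite("pics/c1.png",cv2.resize(im[:115],None,fx=5,fy=5,interpolation=cv2.INTER_CUBIC))
cv2.imwrite("pics/c2.png",cv2.resize(im,None,fx=3,fy=3,interpolation=cv2.INTER_CUBIC))
E
```

```text
(no output)
```

View pics/c1.png

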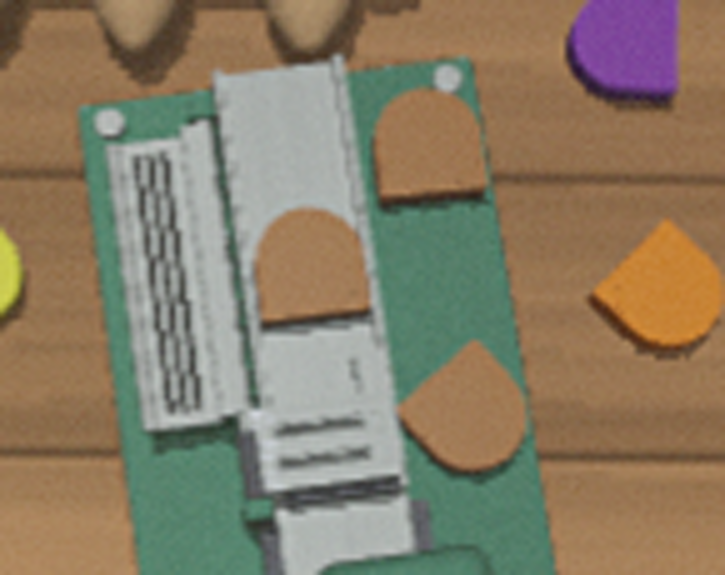

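View pics/c2.png

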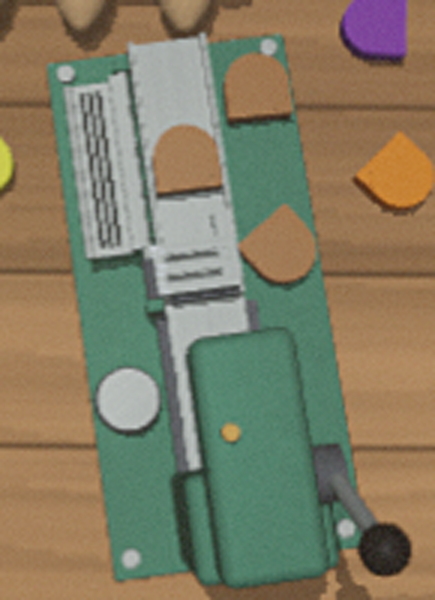

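The crop confirms it: the brown heel at (352,157) sits between the chute walls, its flat front towards the cover. The two brown spares lie outside the wall.

```bash
cat >> h.py <<'E'
def P(pose,p):
    x,y,t=pose;c,s=np.cos(t),np.sin(t);p=np.atleast_2d(p).astype(float)/1000
    return np.c_[x+c*p[:,0]-s*p[:,1],y+s*p[:,0]+c*p[:,1],p[:,2]]
def inv(pose,w):
    x,y,t=pose;c,s=np.cos(t),np.sin(t);d=np.atleast_2d(w)-[x,y,0]
    return 1000*np.c_[c*d[:,0]+s*d[:,1],-s*d[:,0]+c*d[:,1],d[:,2]]
E
python3 - <<'E'
from h import *
from scipy.optimize import least_squares
f=grab_frame("top")
c1=lambda x,y:(289.6+x/5,104.6+y/5); c2=lambda x,y:(289.67+x/3,104.67+y/3)
obj=[(-180,-118,12),(-180,118,12),(320,-118,12),(-180,-37,42),(-180,37,42)]
pix=np.array([c1(78,106),c1(470,59),c2(115,580),c1(215,72),c1(343,58)])
r=least_squares(lambda q:(proj(f,P(q,obj))-pix).ravel(),[.7,-.0,3.1],loss="soft_l1")
q=r.x;print(q.tolist(),np.degrees(q[2]));print((proj(f,P(q,obj))-pix).round(1).tolist())
for n,p,z in [("fl",c1(262,323),.052),("fr",c1(370,310),.052),("rear",c1(305,208),.052),("plateTL",c1(108,142),.0495),("plateBL",c1(147,432),.0495),("lip_L",c1(355,372),.06)]:
    print(n,inv(q,at(f,*p,z)).round(1).tolist())
s=grab_frame("side");im=s["frame"][:,:,::-1].copy()
for p in proj(s,P(q,obj+[(320,118,12),(-150,-48,68),(77,-48,68),(-82.5,-100,49),(82.5,-100,49),(66,33,30)])): cv2.circle(im,tuple(int(round(a)) for a in p),1,(255,0,255),-1)
cv2.imwrite("pics/s1.png",cv2.resize(im[90:280,220:470],None,fx=3.2,fy=3.1))
E
```

```text
[0.6300127038501885, 0.020941896074218917, 3.2822717234210272] 188.0603169671559
[[-0.2, 0.1], [0.8, -0.6], [-0.2, 1.1], [-0.1, -0.0], [-0.1, -0.5]]
fl [[-28.6, -31.5, 52.0]]
fr [[-28.0, 29.2, 52.0]]
rear [[-90.8, 1.7, 52.0]]
plateTL [[-144.4, -103.1, 49.5]]
plateBL [[23.4, -102.9, 49.5]]
lip_L [[7.1, 14.8, 60.0]]
```

View pics/s1.png

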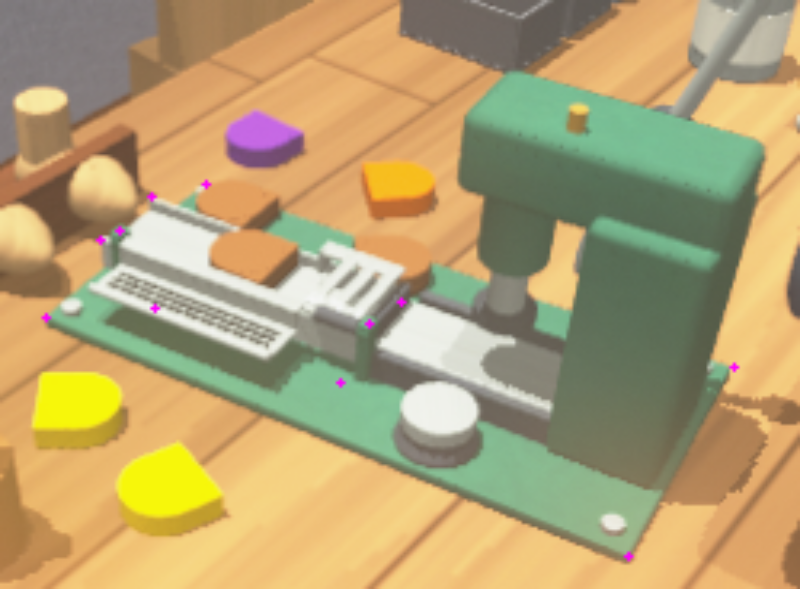

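The overlay in the side view agrees with the base corners, chute mouth and lugs to within about 1 px (a few mm), and the thumb plate comes out at x -144 to 23, 167 mm long against the stated 165. The heel's front is at x = -28 and its rear at about -90, so its origin is near -59.

Plan: tool straight down with the tool's y along press y. Finger A goes at y = -84 on the plate and finger B at y = -2 behind the heel, with the tips at z = 35.5 mm.

```bash
cat >> h.py <<'E'
Q=[0.6300127,0.0209419,3.2822717]
from scipy.spatial.transform import Rotation as R
def where():
    s=read_state();r=R.from_quat(s["tcp_rot"]);w=inv(Q,s["tool_pos"])[0]
    x=r.apply([1,0,0]);yaw=np.arctan2(x[1],x[0]);t=np.arctan2(np.sin(yaw-Q[2]+np.pi),np.cos(yaw-Q[2]+np.pi))
    F=inv([0,0,Q[2]],s["force"])[0]/1000
    print("t",round(s["time"],2),"press",w.round(1),"turn needed",round(t,4),"tilt",r.apply([0,0,1]).round(3),"F",F.round(1),"gap",round(s["finger_gap"]*1000,1),"q",s["joint_pos"].round(2))
E
python3 -c "
from h import *
where(); f=grab_frame('top'); print(inv(Q,at(f,419,288,.38)),P(Q,[(-112,-43,0)]))"
```

```text
t 0.2 press [562.9 553.7 221.9] turn needed 0.1021 tilt [-0.     0.001 -1.   ] F [-0.6 -0.5  0.8] gap 86.7 q [-1.51  0.53  1.43  0.    1.18 -0.18]
[[285.94215284  57.30240792 380.        ]] [[0.73487699 0.07922124 0.        ]]
```

```bash
python3 -m creep '[[[0,0,-3],0.05],[[0,0,-4],0.052],[[3,-3,-3],0],[[3.4,-3,0],0],[[3.4,-3,0],0],[[3.4,-3,0],0],[[3.4,-3,0],0],[[3.4,-3,0],0],[[3.4,-3,0],0],[[3.4,-3,0],0]]' 0.54 && python3 -m creep '[[[3.4,-3,0],0],[[3.4,-3,0],0],[[3.4,-3,0],0],[[3.4,-3,0],0],[[3.4,-3,0],0],[[3.4,-3,0],0],[[3.4,-3,0],0],[[3.4,-3,0],0],[[1,-1,0],0],[[0,0,0],0]]'; python3 -c "
from h import *
where()"
```

```text
time: 1.5
tool_pos: [0.3827, -0.3301, 0.3226]
tcp_rot: [0.998, 0.07, 0.0, 0.0]
force: [1.1, -1.0, 0.4]
finger_gap: 0.0673
gripper_force: 0.0
time: 2.75
tool_pos: [0.6259, -0.0439, 0.3221]
tcp_rot: [0.997, 0.071, -0.001, 0.0]
force: [-0.4, 0.0, 0.4]
finger_gap: 0.0668
gripper_force: 0.0
t 2.75 press [ 13.1  63.6 322.1] turn needed 0.0016 tilt [-0.001 -0.    -1.   ] F [ 0.3 -0.1  0.4] gap 66.8 q [-0.25  0.44  1.3  -0.    1.4   1.18]
```

```bash
python3 -m creep '[[[3.2,-2.7,0],0],[[3.2,-2.7,0],0],[[3.2,-2.7,0],0],[[2.9,-2.5,0],0.001],[[0,0,4.5],0],[[0,0,4.5],0],[[0,0,4.5],0],[[0,0,4.5],0],[[0,0,3.5],0],[[0,0,0],0]]'; python3 -c "
from h import *
where()
f=grab_frame('side');im=f['frame'][:,:,::-1]
g=grab_frame('top');im2=g['frame'][:,:,::-1]
a=cv2.resize(im[100:240,210:370],(640,560));b=cv2.resize(im2[60:360,280:440],(160,300))
cv2.imwrite('pics/hov.png',np.hstack([a,np.vstack([b,np.zeros((260,160,3),np.uint8)])]))"
```

```text
time: 4.0
tool_pos: [0.7316, 0.0763, 0.1039]
tcp_rot: [0.998, 0.069, -0.004, -0.0]
force: [-0.6, 0.4, 0.1]
finger_gap: 0.067
gripper_force: 0.0
t 4.0 press [-108.4  -40.5  103.9] turn needed -0.0028 tilt [-0.009 -0.    -1.   ] F [ 0.5 -0.4  0.1] gap 67.0 q [-0.05  0.81  1.21 -0.    1.14  1.39]
```

View pics/hov.png

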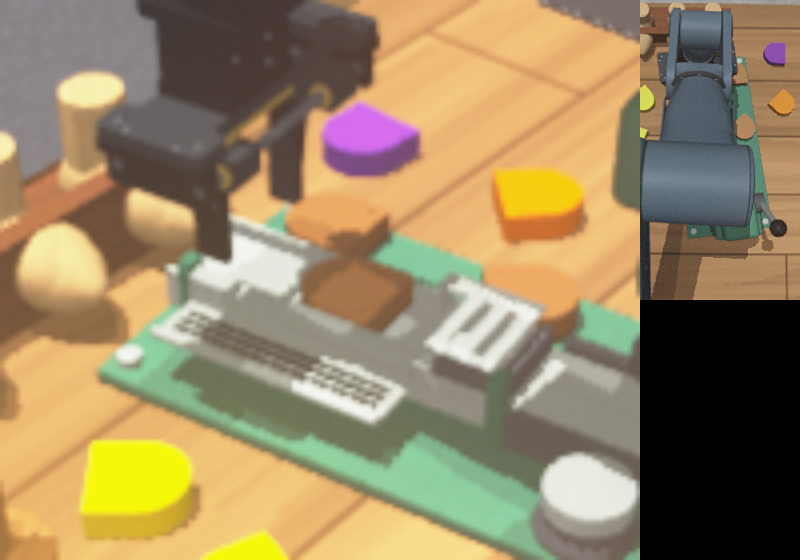

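The hover view shows finger A's tip at about side pixel (263,164), with both fingers behind the heel (heel at about (299,171)) and nothing in the way. The arm passes well above the press head.

```bash
python3 -m creep '[[[0.2,-0.25,0],0],[[0,0,2],0],[[0,0,2],0],[[0,0,0.3],0],[[0,0,0],0],[[0,0,0],0]]'; python3 -c "
from h import *
where()
f=grab_frame('side');print(proj(f,P(Q,[(-108.4,-81.5,104),(-108.4-9.5,-81.5,104),(-108.4+9.5,-81.5,104)])))
im=f['frame'][:,:,::-1];cv2.imwrite('pics/low.png',cv2.resize(im[120:220,230:370],None,fx=5,fy=5))"
```

```text
time: 4.85
tool_pos: [0.7371, 0.081, 0.065]
tcp_rot: [0.998, 0.07, 0.001, 0.0]
force: [-0.1, -0.0, -0.1]
finger_gap: 0.0671
gripper_force: 0.0
t 4.85 press [-114.5  -44.4   65. ] turn needed -0.0007 tilt [ 0.001 -0.    -1.   ] F [ 0.1  0.  -0.1] gap 67.1 q [-0.04  0.86  1.22 -0.    1.07  1.39]
[[262.36272902 164.38723518]
 [259.20759894 163.18737789]
 [265.54059671 165.59592963]]
```

View pics/low.png

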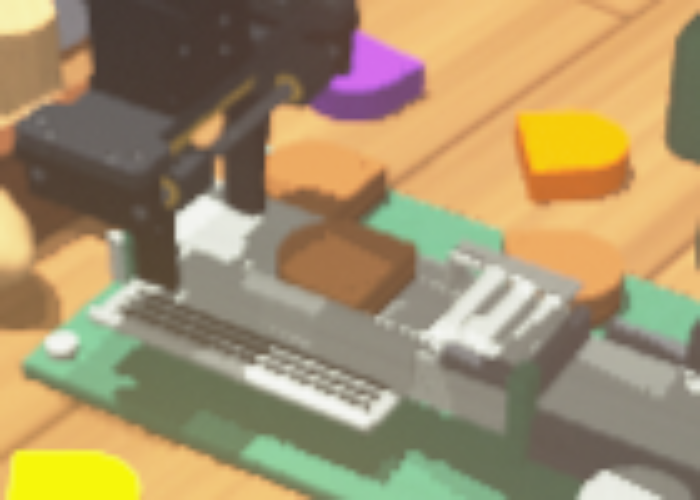

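The predicted tip pixel matched the picture. Finger A is over the thumb plate near (262,177) and B is in the chute behind the heel. Next, press down.

```bash
python3 -m creep '[[[0,0,0.8],0],[[0,0,0.7],0],[[0,0,0.5],0],[[0,0,0.5],0],[[0,0,0.45],0],[[0,0,0],0],[[0,0,0],0]]'; python3 -c "
from h import *
where()
f=grab_frame('side')
im=f['frame'][:,:,::-1];cv2.imwrite('pics/down.png',cv2.resize(im[120:220,230:370],None,fx=5,fy=5))"
```

```text
time: 5.78
tool_pos: [0.7378, 0.0798, 0.0376]
tcp_rot: [0.998, 0.07, 0.001, 0.001]
force: [-2.0, -2.4, 9.4]
finger_gap: 0.0667
gripper_force: 4.4
t 5.78 press [-115.   -43.2   37.6] turn needed -0.0008 tilt [ 0.003 -0.001 -1.   ] F [2.3 2.1 9.4] gap 66.7 q [-0.04  0.89  1.23 -0.    1.02  1.39]
```

View pics/down.png

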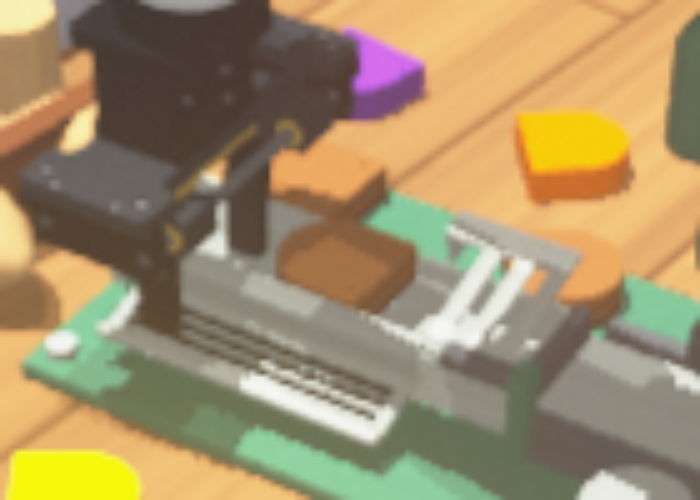

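The plate is down, the cover visibly raised (far edge from (321,164) to (346,172)), and the heel is untouched. I'll go slightly deeper and start pushing.

```bash
python3 -m creep '[[[0,0,0.1],0],[[-0.2,0,0],0],[[-0.4,0,0],0],[[-0.4,0,0],0],[[-0.4,0,0],0],[[-0.3,0,0],0],[[-0.3,0,0],0],[[-0.3,0,0],0],[[-0.3,0,0],0],[[0,0,0],0]]'; python3 -c "
from h import *
where()
f=grab_frame('side');
for t in(.2,.28,.36,.44):
  rot=lambda s,h:(-48+s*np.cos(t)-h*np.sin(t),60+s*np.sin(t)+h*np.cos(t))
  h=(87-60-81*np.sin(.28))/np.cos(.28);a=rot(81,h)
  print(t,a,proj(f,P(Q,[(22,*a),(68,*a)])).round(1).tolist())
im=f['frame'][:,:,::-1];cv2.imwrite('pics/push1.png',cv2.resize(im[120:220,230:370],None,fx=5,fy=5))"
```

```text
time: 7.08
tool_pos: [0.7156, 0.0783, 0.037]
tcp_rot: [0.998, 0.069, 0.006, -0.001]
force: [4.3, 1.4, 6.0]
finger_gap: 0.0668
gripper_force: 3.4
t 7.08 press [-92.8 -44.8  37. ] turn needed -0.0023 tilt [ 0.011  0.002 -1.   ] F [-4.4 -0.8  6. ] gap 66.8 q [-0.05  0.86  1.3   0.    0.97  1.38]
0.2 (np.float64(30.431340455795155), np.float64(80.79870379313842)) [[330.5, 165.9], [346.7, 171.7]]
0.28 (np.float64(28.518371945354144), np.float64(87.0)) [[330.3, 164.3], [346.5, 170.1]]
0.36 (np.float64(26.115946981459825), np.float64(93.02858834720301)) [[329.9, 162.8], [346.2, 168.6]]
0.44 (np.float64(23.239432885353118), np.float64(98.84590644251757)) [[329.5, 161.5], [345.9, 167.3]]
```

View pics/push1.png

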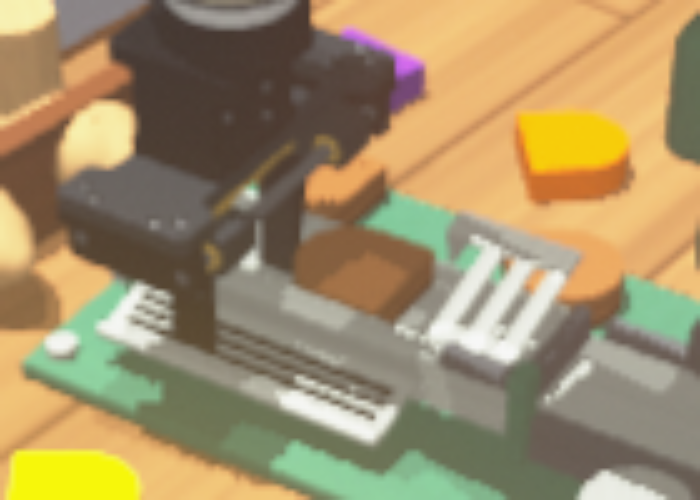

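The heel has moved about 8 mm and the cover is still up at about 0.27 rad. I'll go 2 mm deeper for margin and carry on pushing.

```bash
python3 -m creep '[[[0,0,0.2],0],[[-0.3,0,0],0],[[-0.3,0,0],0],[[-0.3,0,0],0],[[-0.3,0,0],0],[[-0.3,0,0],0],[[-0.3,0,0],0],[[-0.3,0,0],0],[[-0.3,0,0],0],[[0,0,0],0]]'; python3 -c "
from h import *
where()
f=grab_frame('side')
im=f['frame'][:,:,::-1];cv2.imwrite('pics/push2.png',cv2.resize(im[120:220,230:370],None,fx=5,fy=5))"
```

```text
time: 8.38
tool_pos: [0.6922, 0.075, 0.0351]
tcp_rot: [0.998, 0.069, 0.006, -0.001]
force: [4.7, 2.2, 6.7]
finger_gap: 0.0671
gripper_force: 3.6
t 8.38 press [-69.2 -44.8  35.1] turn needed -0.0025 tilt [ 0.012  0.002 -1.   ] F [-4.9 -1.6  6.7] gap 67.1 q [-0.05  0.84  1.37  0.    0.92  1.38]
```

View pics/push2.png

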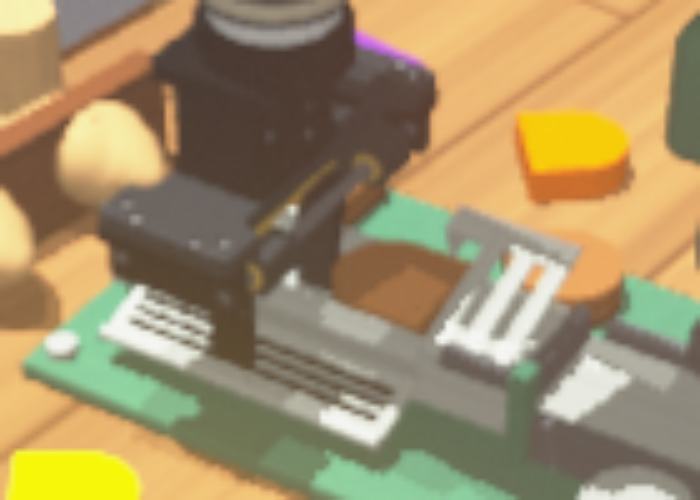

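The heel is sliding cleanly and its front is passing under the raised lip at about (465,255) in the crop. I'll keep pushing and watch the numbers only from here.

```bash
python3 -m creep '[[[-0.3,0,0],0],[[-0.3,0,0],0],[[-0.3,0,0],0],[[-0.3,0,0],0],[[-0.3,0,0],0],[[-0.3,0,0],0],[[-0.3,0,0],0],[[-0.3,0,0],0],[[-0.3,0,0],0],[[-0.3,0,0],0]]'; python3 -c "
from h import *
where()"
```

```text
time: 9.68
tool_pos: [0.6631, 0.0708, 0.035]
tcp_rot: [0.998, 0.069, 0.007, -0.0]
force: [4.7, 3.5, 6.4]
finger_gap: 0.0667
gripper_force: 3.7
t 9.68 press [-39.7 -44.7  35. ] turn needed -0.0027 tilt [ 0.013  0.002 -1.   ] F [-5.1 -2.8  6.4] gap 66.7 q [-0.06  0.81  1.46  0.    0.86  1.37]
```

```bash
python3 -m creep '[[[-0.3,0,0],0],[[-0.3,0,0],0],[[-0.3,0,0],0],[[-0.3,0,0],0],[[-0.3,0,0],0],[[-0.3,0,0],0],[[-0.3,0,0],0],[[-0.3,0,0],0],[[-0.3,0,0],0],[[0,0,0],0]]'; python3 -c "
from h import *
where()"
```

```text
time: 10.92
tool_pos: [0.6359, 0.0668, 0.0347]
tcp_rot: [0.998, 0.069, 0.006, -0.0]
force: [3.9, 3.3, 7.3]
finger_gap: 0.0669
gripper_force: 3.6
t 10.93 press [-12.2 -44.6  34.7] turn needed -0.0027 tilt [ 0.012  0.001 -1.   ] F [-4.3 -2.7  7.3] gap 66.9 q [-0.07  0.79  1.53  0.    0.81  1.36]
```

```bash
python3 -m creep '[[[-0.2,0,0],0],[[-0.2,0,0],0],[[-0.15,0,0],0],[[-0.15,0,0],0],[[0,0,0],0]]'; python3 -c "
from h import *
where()";  python3 -m creep '[[[-0.15,0,0],0],[[-0.15,0,0],0],[[0,0,0],0]]'; python3 -c "
from h import *
where()"
```

```text
time: 11.55
tool_pos: [0.6331, 0.0654, 0.0353]
tcp_rot: [0.997, 0.07, 0.01, 0.001]
force: [9.7, 3.5, 3.3]
finger_gap: 0.067
gripper_force: 6.9
t 11.55 press [ -9.3 -43.6  35.3] turn needed -0.0007 tilt [ 0.021  0.    -1.   ] F [-10.   -2.1   3.3] gap 67.0 q [-0.07  0.78  1.55  0.    0.79  1.36]
time: 11.92
tool_pos: [0.6328, 0.0646, 0.0359]
tcp_rot: [0.997, 0.07, 0.013, 0.001]
force: [13.2, 2.4, 4.0]
finger_gap: 0.0673
gripper_force: 8.7
t 11.93 press [ -8.9 -42.8  35.9] turn needed 0.0001 tilt [ 0.027 -0.001 -1.   ] F [-13.4  -0.5   4. ] gap 67.3 q [-0.07  0.78  1.55  0.    0.79  1.35]
```

It has met a firm stop at TCP x of about -9, where I expected -5.5. I'll check numerically where the heel lies.

Run:
```python
from h import *
a=cv2.imread('pics/push2.png'); 
f=grab_frame('side');im=f['frame'];hsv=cv2.cvtColor(im,cv2.COLOR_RGB2HSV)
m=cv2.inRange(hsv,(5,60,30),(18,255,255))
pts=[]
for v in range(130,215):
    for u in range(260,365):
        w=inv(Q,at(f,u,v,.052))[0]
        if -60<w[0]<110 and -50<w[1]<45: pts.append((w[0],w[1],m[v,u]>0))
pts=np.array(pts)
for y in range(-45,45,5):
    print("%4d "%y+''.join((lambda s:'.' if len(s)==0 else ('#' if s[:,2].mean()>.5 else '-'))(pts[(abs(pts[:,0]-x-1.5)<2.2)&(abs(pts[:,1]-y-2.5)<2.8)]) for x in range(-60,110,3)))
print(''.join("%-10d"%x for x in range(-60,110,30)))
for nm,dx in(("home",35),("4short",31)):
    print(nm,proj(f,P(Q,[(dx+31,-31,52),(dx+31,31,52),(dx+31,-31,32),(dx,-31,52),(dx,-31,32)])).round(1).tolist())
v0,u0=158,305
print('\n'.join(' '.join('%3d'%hsv[v,u,0] +('*' if m[v,u] else ' ') for u in range(u0,u0+36)) for v in range(v0,v0+28)))
```

```text
-45 ##############---#---------------------------------------
 -40 -#############---#---------------------------------------
 -35 ---------###----#----------------------------------------
 -30 ----------#--####----------------------------------------
 -25 ----------##--#####---------------------#----------------
 -20 ---------------########----------------###---------------
 -15 ---------------########----##-----#----###---------------
 -10 ---------------########---##-----##----####--------------
  -5 ---------##----#######----###----##----####--------------
   0 ---------##---########----###----##----####--------------
   5 -----##--------#######----##-----#----#####--------------
  10 -----##--------###--------##----##----#####--------------
  15 -----##--------###--------##----##----####---------------
  20 -#--###-###----##---------##----##----####----##---------
  25 ###########----#----------------##----#####--###---------
  30 ###########---------------------#----############--------
  35 ###########--------------------##----###########---------
  40 ###########--------------
[... 4607 characters left out ...]
  14*  14*  14*  14*  13*  14*  13*  14*  15*  18   24   24   24   20   14*  14*  15*  21   28   30   28   19   14*  14*  15*  21   26   25   26   17   14*  14*
 19   16*  16*  14*  17   21   19   16   16*  14*  14*  14*  17   24   23   22   24   15*  14*  15*  18   26   28   28   28   14*  14*  15*  18   24   24   22   24   15*  14*  14*
 20   18*  16*  17   23   26   24   21   21   15   14*  16   22   24   24   24   18   14*  14*  17*  25   30   30   30   17   14*  14*  16*  22   24   25   24   16*  14*  15*  14*
 19   17*  16*  21   24   24   24   34   28   20   20   21   23   24   24   28   23   18   16*  22   30   30   33   23   14*  14*  15*  17   24   24   24   20   14*  14*  14*  14*
```

The heel shows through the slats up to x of about 66 to 69, with its front expected at 66, and the force rose sharply, so it is home on the stop. I'll back off with the plate still held, then lift.

```bash
python3 -m creep '[[[0,0,0],0],[[0.3,0,0],0],[[0.4,0,0],0],[[0.5,0,0],0],[[0.5,0,0],0],[[0.5,0,0],0],[[0,0,0],0]]'
python3 - <<'E'
from h import *
where()
f=grab_frame('side');hsv=cv2.cvtColor(f['frame'],cv2.COLOR_RGB2HSV);m=cv2.inRange(hsv,(5,60,30),(18,255,255))
for y in range(-35,40,5):
    L=''
    for x in range(-40,90,3):
        p=proj(f,P(Q,[(x,y,52)]))[0].round().astype(int);L+='#' if m[p[1],p[0]] else '-'
    print('%4d '%y+L)
E
```

```text
time: 12.85
tool_pos: [0.641, 0.0684, 0.0326]
tcp_rot: [0.998, 0.07, -0.002, -0.001]
force: [-3.6, 1.5, 7.1]
finger_gap: 0.0674
gripper_force: 3.6
t 12.85 press [-17.5 -45.4  32.6] turn needed -0.0007 tilt [-0.004  0.001 -1.   ] F [ 3.4 -2.   7.1] gap 67.4 q [-0.07  0.8   1.5   0.    0.84  1.36]
 -35 ##---####-----------------------------------
 -30 #########-#-##--------------------#---------
 -25 ##--############------------------#---------
 -20 #---###########-------------------###-------
 -15 #---##########--#----##----##----####-------
 -10 #---#########---#---###----##----####-------
  -5 #---#########--##---##----###---#####-------
   0 -###########--###---##----###---#####-------
   5 -----######---##----##---###----#####-------
  10 -----#####----##----##---###----#####-------
  15 -----####-----------##---###---#####--------
  20 ##---###-----------###---###---######---#---
  25 #----##-------------#----###--######---###--
  30 ##---#-------------------###---############-
  35 #----#-------------------###---###########--
```

```bash
python3 -m creep '[[[0.3,0,-0.2],0],[[0.2,0,-0.3],0],[[0,0,-0.3],0],[[0,0,-0.3],0],[[0,0,-0.3],0],[[0,0,-0.4],0],[[0,0,-0.6],0],[[0,0,-1.5],0],[[0,0,-3],0],[[0,0,-3],0]]';python3 -m creep '[[[1,0,-4],0],[[2,0,-4],0],[[3,0,-4],0],[[3,0,-3],0],[[3,0,0],0],[[3,0,0],0],[[3,0,0],0],[[0,0,0],0],[[0,0,0],0]]'
python3 - <<'E'
from h import *
where()
f=grab_frame('side');hsv=cv2.cvtColor(f['frame'],cv2.COLOR_RGB2HSV);m=cv2.inRange(hsv,(5,60,30),(18,255,255))
g=grab_frame('top');hs2=cv2.cvtColor(g['frame'],cv2.COLOR_RGB2HSV);m2=cv2.inRange(hs2,(5,60,30),(18,255,255))
for n,ff,mm in(('side',f,m),('top',g,m2)):
  print(n)
  for y in range(-35,40,5):
    L=''
    for x in range(-40,90,3):
        p=proj(ff,P(Q,[(x,y,52)]))[0].round().astype(int);L+='#' if mm[p[1],p[0]] else '-'
    print('%4d '%y+L)
# cover far edge / plate left-edge: bright pixels vs height
for z in (45.5,37,):print(z,[ (p.round(1).tolist()) for p in proj(f,P(Q,[(22,-100,z),(-143,-100,z)]))])
p=proj(f,P(Q,[(-60,-100,45)]))[0].round().astype(int)
print(f['frame'][p[1]-6:p[1]+12,p[0]].tolist(),p, grab_frame and cv2.cvtColor(cv2.imread('pics/side0.png'),cv2.COLOR_BGR2RGB)[p[1]-6:p[1]+12,p[0]].tolist())
E
```

```text
time: 14.15
tool_pos: [0.6476, 0.0681, 0.1325]
tcp_rot: [0.998, 0.07, 0.0, 0.0]
force: [0.0, 0.0, 0.6]
finger_gap: 0.0671
gripper_force: 0.0
time: 15.28
tool_pos: [0.8249, 0.0933, 0.2812]
tcp_rot: [0.998, 0.07, -0.001, 0.0]
force: [-1.2, -0.3, -0.5]
finger_gap: 0.0669
gripper_force: 0.0
t 15.28 press [-203.1  -44.4  281.2] turn needed -0.0009 tilt [-0.001 -0.    -1.   ] F [ 1.3  0.1 -0.5] gap 66.9 q [-0.02  0.81  0.71 -0.    1.63  1.41]
side
 -35 --------------------------------------------
 -30 --------------------------------------------
 -25 --------------------------------------------
 -20 -----------------##----#----------##--------
 -15 -----------------##---##----###---###-------
 -10 ----------------###---###---##-----##-------
  -5 ---------------###----###---##-----##-------
   0 ---------------####---##----##----###-------
   5 ---------------####---##----##----###---#---
  10 --------------#####---##----##----###-------
  15 --------------#####---##----##----##--------
  20 -----------------##---###---##----##----#---
  25 ----------------------###---##----##---###--
  30
[... 832 characters left out ...]
-----------------
45.5 [[303.7, 205.1], [248.2, 182.5]]
37 [[303.7, 207.7], [248.5, 185.1]]
[[204, 202, 186], [171, 166, 151], [147, 140, 125], [231, 232, 222], [245, 246, 243], [242, 243, 237], [201, 201, 184], [133, 134, 112], [110, 117, 87], [110, 118, 86], [111, 119, 87], [111, 119, 88], [112, 119, 87], [111, 118, 87], [114, 120, 88], [118, 135, 101], [139, 193, 148], [147, 213, 164]] [275 194] [[188, 187, 171], [158, 154, 140], [136, 131, 116], [219, 220, 208], [241, 242, 236], [233, 235, 226], [184, 185, 169], [123, 126, 105], [103, 110, 83], [102, 109, 81], [103, 110, 82], [103, 110, 83], [103, 110, 83], [103, 110, 82], [104, 111, 83], [109, 125, 94], [127, 176, 136], [135, 195, 150]]
```

The thumb plate's pixels are as at the start, so the cover is shut. The heel spans x of about 3 to 68 with its rear behind the lip, and the arm is clear.

```bash
python3 -c "
from station import *
print(hand_in())"
```

```text
the job is handed in; nothing more can be done
None
```

The job is handed in, with no verdict shown: by my measurements the heel is home against the stop, the cover is shut behind it, and the arm is clear of everything.

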